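# Check the turntable's hand brake lever

## Robot

A 6-joint arm with a two-finger parallel gripper is mounted at the origin on the work surface. World frame = base frame: x ahead of the robot, y to its left, z up, the work surface at z = 0. Lengths are in m, angles in rad, forces in N, time in s.
With the tool pointing down it reaches from about 0.425 to 0.95 m from the base axis. Payload 3.5 kg.
Tool frame: the origin (TCP) lies midway between the tips of the shut fingers; the grasp point (between the pads) lies 19 mm behind it; z points along the fingers, y is the line along which they close (so a half turn about z gives the same grasp; the last joint's range is limited). The gripper opens to 85 mm and grips with 20 to 120 N. Pads are 22 mm wide; open, the fingers measure 114 mm over their backs; the gripper's body (76 mm by 85 mm) begins 54 mm behind the grasp point. The pads swing forward as they close: fully open they stand 13 mm farther back than shut.
Start: joints at [1.155, 0.286, 1.577, -0, 1.279, -0.15], TCP at [0.177, 0.651, 0.231] pointing down, gripper open.
Joint ranges: [-2.77, 2.77], [-0.9, 2.22], [0.21, 2.48], [-1.53, 4.67], [0.24, 2.81], [-2.84, 2.84]. Speed limits (rad/s): [2.79, 2.79, 3.14, 3.14, 3.14, 3.14].

## Interface

Orientations are given as a unit quaternion [x, y, z, w].
In Python, from plant import ctrl, cams, order gives the robot as it stands.
- The arm moves only by the tool move_arm, never from a script. Its argument "plan" is one flat list of numbers, 7 for each row, row after row: the shift along the world's x, y, z in mm, then the turn, a rotation vector about the world's x, y, z in degrees, then the finger opening in mm, from 0 to 85.4. A call has 1 to 12 rows; each row shifts and turns the commanded pose from where the row before left it; what a row does not reach is not made up. A row lasts 1/10 s, in which the tool goes at most 50 mm and 8.59 degrees, less where a joint would pass 70% of its speed; a pose out of reach is approached as far as the arm can. A call is refused whole if a number of a shift passes 50 or a number of a turn 8.59, either way. A call with a gripper value outside its range is refused whole. The fingers move at their own pace and stop on an object; "newtons" is the grip in N (left out, the last holds). Time passes only in rows, so rows that do not move let the fingers close. It gives the time, the measured TCP pose, the force, the opening and the grip force at its end, in the units of the state.
- ctrl.get_state(): the state, without advancing time (a new reading comes with each control period).
- cams.read_camera(name): name is "scene" or "top" or "wrist"; returns a dict with "color" (400x640x3 uint8, red, green, blue), "fov_y" (degrees; the focal length in pixels is half the picture's height over the tangent of half this angle, whatever the lens; pixels are square), "cx", "cy" (the principal point, pixels), "origin" and "orientation" of the camera in the world; the wrist camera has in their place "T_tool_cam" (4x4, takes a point from camera to tool coordinates, whose origin is the TCP and whose axes are the flange's). Camera axes: x right, y up, looking along -z (the intrinsics and any distortion apply to the point x, -y, -z); pixel columns grow to the right and rows downward; lengths in m; the calibration is good to about 2 mm. A picture is of the moment at which its call begins: read the wrist's pose just before it. There is no depth.
- order.sign_off(): hands the job in; it is judged then, once.
The state is a dict: "time": time; "qpos": joint angles; "dq": joint speeds; "joint_efforts": joint torques, N m; "eef_pos": TCP position; "tcp_rot": TCP orientation; "contact_force": force on the tool from outside, world axes, zero at the start; "wrist_torque": the same for the moment, N m; "opening": opening from 0.0 (shut) to 1.0 (fully open); "finger_force": force on a finger pad.
Only numpy, scipy, OpenCV 4.12 (cv2) and the standard library are available. Lean on these libraries where they do the work, as an engineer would, in place of code of your own. Each camera call takes 0.05 s, during which the arm holds its last target. There are 200 camera calls.

## Task

Check the hand brake of the clock repair turntable: with the outside of the fingers, gently press the brake lever in towards the bar until it comes up against its stop, short of the bar, keep it there for a second, then let it come fully back out. Press it in to its stop a second time and keep it there: the program finishes while still holding the lever in, so that the gap can be measured. Grasp nothing, keep your fingers out of the gap between lever and bar, and leave the clock movement and everything else on the table where it is.

Things in the scene. Friction and masses are not known exactly. Their poses are not given: they have to be found in the camera images.
- stand: green base plate of the clock repair turntable, 280 x 280 x 18 mm, fixed to the table. Origin: centre of its underside. Its x axis is the direction in which the brake lever is pressed (lever to bar); its y axis runs along the bar, hinge end at +y. On it stands a platter with a brass clock movement (top about 190 mm above the table), at least 55 mm behind the bar
- bar_mid (a point): on the axis of the fixed handlebar, mid-way along its black rubber grip, 140 mm above the table. The grip is 25 mm in diameter and 110 mm long, along the stand's y; its -y end is free, and at +y the bar runs into an upright green post 120 mm from here
- lever_hinge (a point): upright hinge axis of the brake lever at lever height (140 mm above the table), in an aluminium bracket (top and bottom plates, up to 162 mm above the table) 35 mm in front of the bar's axis
- lever_pad (a point): place to press, on the outer face (away from the bar) of the aluminium lever blade, mid-height (140 mm above the table), 95 mm from the hinge; moves with the lever. The blade is a flat bar 20 mm high, 11 mm thick, 120 mm long from hinge to the red knob (16 mm across) at its end; free below. At rest it stands out 0.30 rad from the bar's direction; at its stop it is about parallel
- lever (a joint): angle of the brake lever in rad: 0 = fully out (a spring brings it back there), 0.33 = pressed against its stop, with about 13 mm still free between blade and bar. It turns about a vertical axis, the pad moving about 31 mm towards the bar. Pressing at the pad takes about 3 N at first and 8 N at the stop; beyond that it is rigid
- movement_edge (a point): upper corner of the brass clock movement on the platter, 174 mm above the table; the platter turns stiffly
- bottle0: small brown oil bottle with a white cap, 29 mm across, 70 mm tall, standing on the turntable's base plate near the bar's free end. Origin: centre of its underside. Leave it alone
- bottle1: small brown oil bottle with a white cap, 29 mm across, 70 mm tall, on the table. Origin: centre of its underside. Leave it alone
- bottle2: small brown oil bottle with a white cap, 29 mm across, 70 mm tall, on the table. Origin: centre of its underside. Leave it alone
- brush: dust brush with a red handle, 200 mm long, lying. Origin: on its length, at its underside. Leave it alone
- screwdriver: black-handled screwdriver, 170 mm long, lying. Origin: on its length, at its underside. Leave it alone
- parts_box: clear divided parts box without lid, 90 x 120 x 25 mm. Origin: centre of its underside. Leave it alone
- prop_block: wooden block, 50 x 100 x 22 mm. Origin: centre of its underside. Leave it alone

How it is judged:
By the outcome, as a careful person would: the job done as asked, in the order asked, and still so for the second after the job is handed in, while the arm keeps its last pose, push and grip.
It also fails if it takes over 64 s, if anything falls off the work surface, if the arm or the gripper's body presses on something with over 40 N, if the wrist force passes 120 N, or if a joint passes its speed limit or range.

## Working session

There is one attempt and no reset: what is moved stays moved. The work goes in short steps, Python scripts to look and compute and a tool call to move; the robot and the scene stay as the last step left them, time stands still between calls to the robot, and variables do not carry over. Pictures are saved under pics/ and viewed, at most 10 in all, crops included, and the job is handed in when it is done.

Besides the shell and the picture viewer there is one more tool, called after ">>>" by a JSON object that holds its "method" and its "body", one argument or row to a line. move_arm: Moves the arm, as the interface text tells. Its arguments: {"type":"object","properties":{"plan":{"type":"array","items":{"type":"number"}},"newtons":{"type":"number"}},"required":["plan"]}

```bash
mkdir -p pics; cat > h.py <<'E'
import numpy as np, cv2
from scipy.spatial.transform import Rotation as R
from plant import ctrl, cams, order
def look(name):
    s=ctrl.get_state(); c=cams.read_camera(name)
    if 'origin' in c: o=np.array(c['origin']); q=np.array(c['orientation']); M=R.from_quat(q).as_matrix() if q.size==4 else q
    else:
        T=np.eye(4);q=np.array(s['tcp_rot']);T[:3,:3]=R.from_quat(q).as_matrix() if q.size==4 else q;T[:3,3]=s['eef_pos'];T=T@np.array(c['T_tool_cam']);o=T[:3,3];M=T[:3,:3]
    f=200/np.tan(np.radians(c['fov_y'])/2)
    return c,o,M,f
def ray(L,u,v):
    c,o,M,f=L; d=M@np.array([(u-c['cx'])/f,-(v-c['cy'])/f,-1]); return o,d
def onz(L,u,v,z):
    o,d=ray(L,u,v); return o+d*(z-o[2])/d[2]
def proj(L,p):
    c,o,M,f=L; x=M.T@(np.array(p)-o); return c['cx']+f*x[0]/-x[2], c['cy']-f*x[1]/-x[2]
def save(L,n,s=1,crop=None):
    im=L[0]['color'][...,::-1]
    if crop: a,b,c,d=crop; im=im[b:d,a:c]
    cv2.imwrite('pics/'+n,cv2.resize(im,None,fx=s,fy=s))
E
python3 - <<'E'
from h import *
for n in ('top','scene'):
    L=look(n); save(L,n+'0.png',1.25)
    print(n,{k:v for k,v in L[0].items() if k!='color'})
L=look('wrist');print({k:v for k,v in L[0].items() if k!='color'})
print(ctrl.get_state())
E
```

```text
top {'fov_y': 48.994676202295324, 'cx': 323.04117760450544, 'cy': 201.2466042034053, 'origin': array([0.30122708, 0.01093293, 1.31170073]), 'orientation': array([ 0.06727564, -0.0656597 , -0.69777992,  0.71011687])}
scene {'fov_y': 53.55270274210586, 'cx': 314.0345062874721, 'cy': 204.56197138712548, 'origin': array([ 1.03212803, -0.69309434,  0.87400639]), 'orientation': array([0.40296075, 0.12079053, 0.28583334, 0.86100615])}
{'fov_y': 66.13570128374029, 'cx': 323.3643650144029, 'cy': 198.8500565754047, 'T_tool_cam': array([[ 5.90660630e-04,  9.62284989e-01,  2.72042737e-01,
         6.93272563e-02],
       [ 9.99999689e-01, -7.10417135e-04,  3.41723140e-04,
        -8.13968957e-04],
       [ 5.22098870e-04,  2.72042451e-01, -9.62285110e-01,
        -1.43002806e-01],
       [ 0.00000000e+00,  0.00000000e+00,  0.00000000e+00,
         1.00000000e+00]])}
{'time': 0.15, 'qpos': array([ 1.15496179e+00,  2.86991879e-01,  1.57781951e+00, -1.12637402e-06,
        1.27860238e+00, -1.50007609e-01]), 'dq': array([-0.00085905, -0.00176399, -0.00318932, -0.00022206,  0.00063594,
        0.00128246]), 'joint_efforts': array([ 6.96878469e-04, -4.06607008e+01, -2.93138552e+01, -1.51225045e-04,
        3.98428005e-03,  1.46389130e-06]), 'eef_pos': array([0.17709896, 0.65083293, 0.23025661]), 'tcp_rot': array([ 1.32522251e-01,  9.91179612e-01, -8.74507837e-04, -2.53675080e-04]), 'contact_force': array([-0.17672619,  0.32945237,  0.5241329 ]), 'wrist_torque': array([-0.00684494, -0.03585866, -0.02070354]), 'finger_force': 0.0, 'opening': 0.9979793099564424}
```

View pics/top0.png

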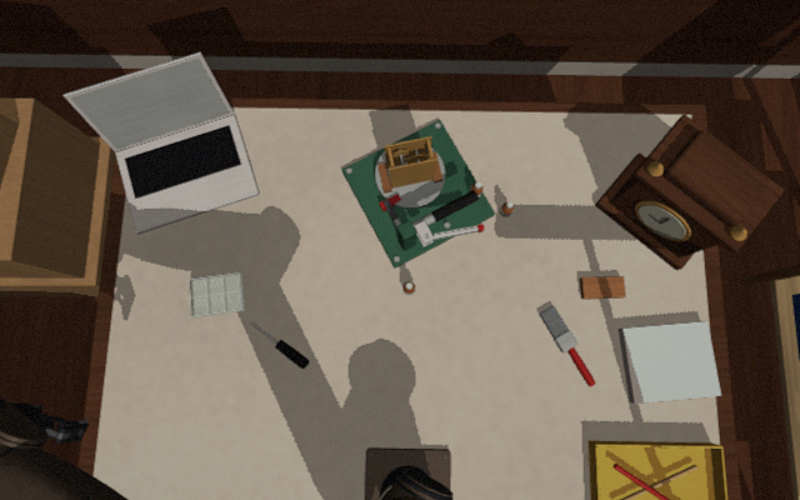

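View pics/scene0.png

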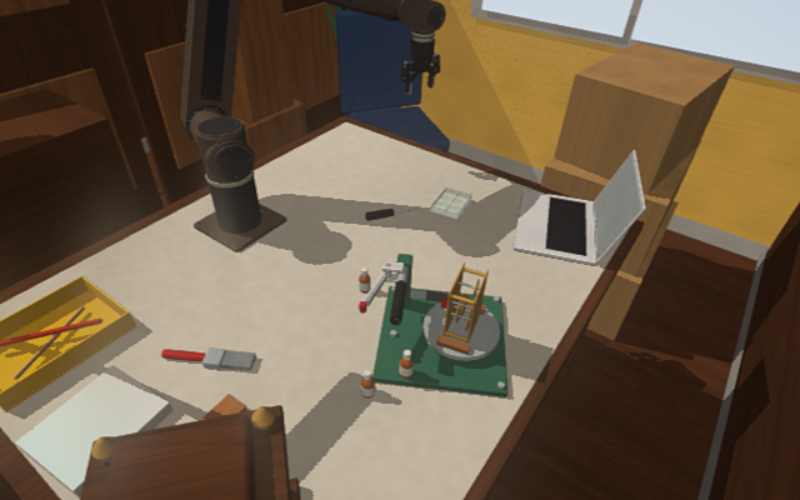

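```bash
python3 - <<'E'
from h import *
L=look('top'); S=look('scene')
def blob(im,lo,hi,roi):
    h=cv2.cvtColor(im,cv2.COLOR_RGB2HSV);m=cv2.inRange(h,lo,hi);k=np.zeros_like(m);a,b,c,d=roi;k[b:d,a:c]=m[b:d,a:c]
    n,l,st,ce=cv2.connectedComponentsWithStats(k);i=1+np.argmax(st[1:,4]);return ce[i],st[i],k
t,st,_=blob(L[0]['color'],(0,150,80),(8,255,255),(372,172,395,195))
s,ss,_=blob(S[0]['color'],(0,150,80),(8,255,255),(280,235,300,255))
print('knob',t,st,s,ss)
A,a=ray(L,*t);B,b=ray(S,*s)
k=np.linalg.lstsq(np.c_[a,-b],B-A,rcond=None);print('knob xyz',A+a*k[0][0],B+b*k[0][1],'plane',onz(L,*t,.14),onz(S,*s,.14))
P=[onz(L,u/1.25,v/1.25,.018)[:2] for u,v in((343,168),(437,121),(494,212),(397,266))]
for p in P:print(p)
for n,p,z in(('bar free',(478,196),.14),('bar post',(407,233),.14),('hinge',(426,232),.16),('bottle1',(408,287),.07),('b',(507,207),.07),('b0',(479,188),.088)):print(n,onz(L,p[0]/1.25,p[1]/1.25,z))
c=np.mean(P,0);x=P[1]-P[2]+P[0]-P[3];print('c',c,'yaw',np.degrees(np.arctan2(x[1],x[0])))
print(R.from_quat(ctrl.get_state()['tcp_rot']).as_matrix())
save(L,'tc.png',5,(260,85,410,200));save(S,'sc.png',5,(270,190,420,305))
E
```

```text
knob [384.3  181.85] [382 180   5   5  20] [289.70588235 244.94117647] [288 241   5   9  34]
knob xyz [ 0.5809492  -0.15098826  0.14220964] [ 0.58029777 -0.15162357  0.14214178] plane [ 0.58147771 -0.1512942   0.14      ] [ 0.5789755  -0.15003896  0.14      ]
[0.75533035 0.1700869 ]
[ 0.88326554 -0.06149457]
[ 0.64950474 -0.20166196]
[0.51229281 0.03171419]
bar free [ 0.65266474 -0.14663908  0.14      ]
bar post [0.5658984  0.00933187 0.14      ]
hinge [ 0.56429774 -0.03147678  0.16      ]
bottle1 [0.45584474 0.00488383 0.07      ]
b [ 0.64811583 -0.22368636  0.07      ]
b0 [ 0.68758627 -0.15610205  0.088     ]
c [ 0.70009836 -0.01533886] yaw 30.292979699052477
[[-9.64888346e-01  2.62659970e-01 -4.68717665e-04]
 [ 2.62660330e-01  9.64887783e-01 -1.05676367e-03]
 [ 1.74690433e-04 -1.14277249e-03 -9.99999332e-01]]
```

View pics/tc.png

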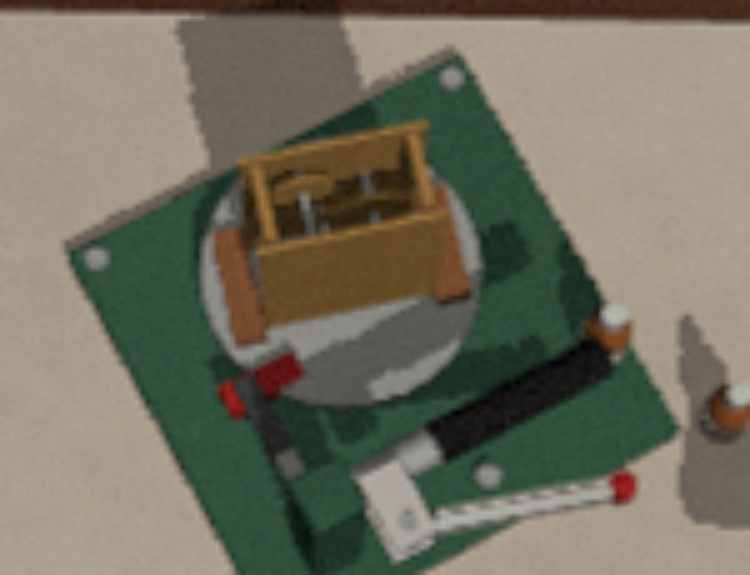

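View pics/sc.png

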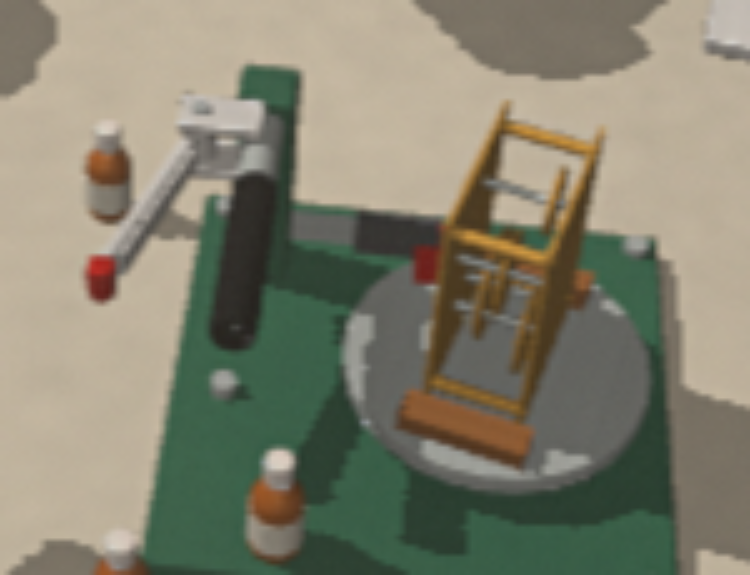

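```bash
python3 - <<'E'
from h import *
L=look('top');f=lambda u,v,z:onz(L,260+(u+.5)/5-.5,85+(v+.5)/5-.5,z)
h=f(408,518,.162);g1=f(437,445,.14);g0=f(605,360,.14);k=np.array([.5806,-.1512,.14])
yd=(g1-g0)[:2];print('h',h,'grip',g1,g0,np.linalg.norm(yd));
lev=(h-k)[:2];print('lever len',np.linalg.norm(lev),'dir',np.degrees(np.arctan2(lev[1],lev[0])),'bar y dir',np.degrees(np.arctan2(yd[1],yd[0])))
print('post top',f(330,490,.16))
print('pad approx',h[:2]-lev/np.linalg.norm(lev)*.095)
E
```

```text
h [ 0.55671344 -0.03254715  0.162     ] grip [ 0.6029923  -0.04892456  0.14      ] [ 0.65315343 -0.14165683  0.14      ] 0.1054296524598971
lever len 0.12103332304054801 dir 101.38234066116176 bar y dir 118.41002999711223
post top [0.57186427 0.00953212 0.16      ]
pad approx [ 0.57546219 -0.1256787 ]
```

>>> {"method": "move_arm", "body": {
  "plan": [34, -38, 4, 0, 0, 2.2, 0, 34, -38, 4, 0, 0, 2.2, 0, 34, -38, 4, 0, 0, 2.2, 0, 34, -38, 4, 0, 0, 2.2, 0, 34, -38, 4, 0, 0, 2.2, 0, 34, -38, 4, 0, 0, 2.2, 0, 34, -38, 4, 0, 0, 2.2, 0, 34, -38, 4, 0, 0, 2.2, 0],
  "newtons": 40
}}

```text
time: 1.1
eef_pos: [0.4442, 0.3524, 0.263]
tcp_rot: [-0.022, 1.0, 0.0, 0.0]
contact_force: [1.1, 0.6, 0.6]
opening: 0.003
finger_force: 0.0
```

>>> {"method": "move_arm", "body": {
  "plan": [4, -40, 0, 0, 0, 0.75, 0, 4, -40, 0, 0, 0, 0.75, 0, 4, -40, 0, 0, 0, 0.75, 0, 4, -40, 0, 0, 0, 0.75, 0, 4, -40, 0, 0, 0, 0.75, 0, 4, -40, 0, 0, 0, 0.75, 0, 4, -40, 0, 0, 0, 0.75, 0, 4, -40, 0, 0, 0, 0.75, 0, 4, -40, 0, 0, 0, 0.75, 0, 4, -40, 0, 0, 0, 0.75, 0, 4, -40, 0, 0, 0, 0.75, 0, 0, -40, 0, 0, 0, 0.75, 0]
}}

```text
time: 2.3
eef_pos: [0.4872, -0.1276, 0.2628]
tcp_rot: [-0.099, 0.995, -0.0, 0.0]
contact_force: [0.3, 0.2, 0.2]
opening: -0.003
finger_force: 0.0
```

>>> {"method": "move_arm", "body": {
  "plan": [0, 0, 0, 0, 0, 0, 0, 0, 0, 0, 0, 0, 0, 0, 0, 0, 0, 0, 0, 0, 0]
}}

```text
time: 2.6
eef_pos: [0.4871, -0.1251, 0.2625]
tcp_rot: [-0.099, 0.995, 0.0, -0.0]
contact_force: [0.4, -0.1, -0.2]
opening: 0.003
finger_force: 0.0
```

```bash
python3 - <<'E'
from h import *
L=look('wrist');save(L,'w1.png',1.25)
s=ctrl.get_state();M=R.from_quat(s['tcp_rot']).as_matrix();print(s['time'],s['eef_pos'],np.degrees(np.arctan2(M[1,1],M[0,1])),s['contact_force'],s['opening'],s['qpos'])
for p in((.5567,-.0325,.162),(.5806,-.1512,.14),(.5755,-.1257,.15)):print(proj(L,p))
E
```

```text
2.65 [ 0.48713821 -0.12479763  0.26257161] 101.44654925577696 [0.15718205 0.3499748  0.09471285] -0.0002951893712948252 [-4.52955625e-01 -1.24510471e-01  1.95697285e+00  2.95353089e-04
  1.30928657e+00 -2.22360830e+00]
(np.float64(409.3885891377955), np.float64(292.24158331874537))
(np.float64(278.4646047866903), np.float64(279.3492979306228))
(np.float64(304.67195460463194), np.float64(284.98420591019726))
```

View pics/w1.png

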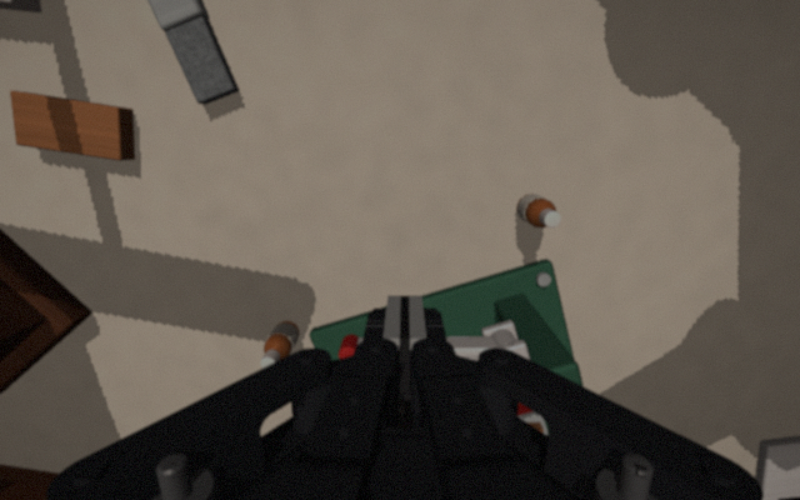

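>>> {"method": "move_arm", "body": {
  "plan": [8, -2, -28, 0, 0, 0, 0, 8, -2, -28, 0, 0, 0, 0, 8, -2, -28, 0, 0, 0, 0, 8, -2, -28, 0, 0, 0, 0, 8, -2, -28, 0, 0, 0, 0, 0, 0, 0, 0, 0, 0, 0, 0, 0, 0, 0, 0, 0, 0]
}}

```text
time: 3.35
eef_pos: [0.527, -0.1348, 0.1227]
tcp_rot: [-0.1, 0.995, 0.0, -0.001]
contact_force: [0.3, 0.2, 0.1]
opening: -0.001
finger_force: 0.0
```

```bash
python3 - <<'E'
from h import *
s=ctrl.get_state();print(s['eef_pos'],s['contact_force'])
L=look('wrist');save(L,'w2.png',2,(160,130,560,400))
S=look('scene');save(S,'s2.png',5,(250,170,400,290))
E
```

```text
[ 0.52704289 -0.13476441  0.12267811] [0.34133845 0.17544685 0.14143572]
```

View pics/s2.png

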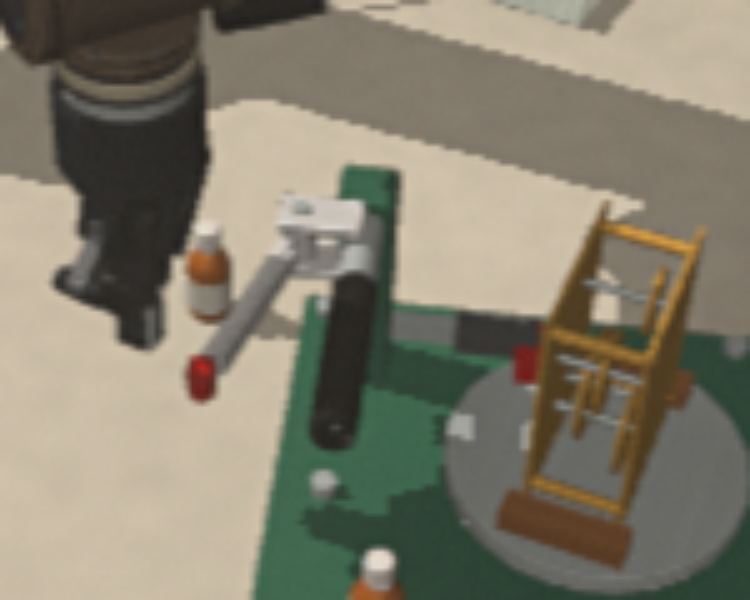

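View pics/w2.png

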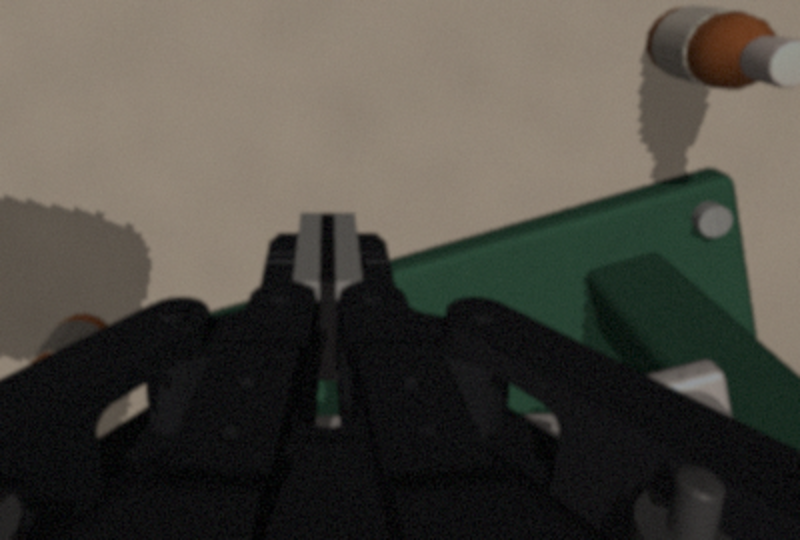

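>>> {"method": "move_arm", "body": {
  "plan": [5, 1, 0, 0, 0, 0, 0, 5, 1, 0, 0, 0, 0, 0, 5, 1, 0, 0, 0, 0, 0, 5, 1, 0, 0, 0, 0, 0, 3, 0.6, 0, 0, 0, 0, 0, 0, 0, 0, 0, 0, 0, 0, 0, 0, 0, 0, 0, 0, 0]
}}

```text
time: 4.15
eef_pos: [0.5501, -0.1312, 0.1224]
tcp_rot: [-0.099, 0.995, 0.0, -0.0]
contact_force: [-0.2, 0.4, -0.8]
opening: 0.0
finger_force: 0.0
```

>>> {"method": "move_arm", "body": {
  "plan": [2, 0.4, 0, 0, 0, 0, 0, 2, 0.4, 0, 0, 0, 0, 0, 2, 0.4, 0, 0, 0, 0, 0, 0, 0, 0, 0, 0, 0, 0, 0, 0, 0, 0, 0, 0, 0]
}}

```text
time: 4.65
eef_pos: [0.5562, -0.1301, 0.1226]
tcp_rot: [-0.099, 0.995, 0.0, -0.0]
contact_force: [-0.9, -0.4, 0.3]
opening: 0.0
finger_force: 0.0
```

>>> {"method": "move_arm", "body": {
  "plan": [2, 0.4, 0, 0, 0, 0, 0, 2, 0.4, 0, 0, 0, 0, 0, 0, 0, 0, 0, 0, 0, 0, 0, 0, 0, 0, 0, 0, 0]
}}

```text
time: 5.05
eef_pos: [0.5598, -0.1294, 0.1226]
tcp_rot: [-0.099, 0.995, 0.0, -0.001]
contact_force: [-3.2, -1.7, 1.3]
opening: -0.001
finger_force: 1.4
```

>>> {"method": "move_arm", "body": {
  "plan": [1.6, 0.1, 0, 0, 0, 1, 0, 1.6, 0.1, 0, 0, 0, 1, 0, 1.6, 0.2, 0, 0, 0, 1, 0, 1.6, 0.2, 0, 0, 0, 1, 0, 1.6, 0.2, 0, 0, 0, 1, 0, 1.6, 0.2, 0, 0, 0, 1, 0, 1.6, 0.2, 0, 0, 0, 1, 0, 1.6, 0.3, 0, 0, 0, 1, 0, 0, 0, 0, 0, 0, 0, 0]
}}

```text
time: 5.95
eef_pos: [0.573, -0.1279, 0.1226]
tcp_rot: [-0.169, 0.986, -0.0, -0.0]
contact_force: [-5.3, -1.5, 2.1]
opening: -0.003
finger_force: 2.5
```

>>> {"method": "move_arm", "body": {
  "plan": [1.6, 0.3, 0, 0, 0, 1, 0, 1.6, 0.3, 0, 0, 0, 1, 0, 1.6, 0.4, 0, 0, 0, 1, 0, 1.6, 0.4, 0, 0, 0, 1, 0, 1.6, 0.5, 0, 0, 0, 1, 0, 1.6, 0.5, 0, 0, 0, 1, 0, 0, 0, 0, 0, 0, 0, 0, 0, 0, 0, 0, 0, 0, 0]
}}

```text
time: 6.75
eef_pos: [0.5821, -0.1258, 0.1225]
tcp_rot: [-0.22, 0.975, -0.0, -0.001]
contact_force: [-5.4, -1.9, 1.3]
opening: -0.003
finger_force: 3.3
```

>>> {"method": "move_arm", "body": {
  "plan": [1, 0.3, 0, 0, 0, 0.8, 0, 1, 0.3, 0, 0, 0, 0.8, 0, 1, 0.3, 0, 0, 0, 0.8, 0, 1, 0.3, 0, 0, 0, 0.8, 0, 0, 0, 0, 0, 0, 0, 0]
}}

```text
time: 7.25
eef_pos: [0.5861, -0.1247, 0.1226]
tcp_rot: [-0.247, 0.969, -0.0, -0.001]
contact_force: [-5.2, -2.7, 2.7]
opening: 0.003
finger_force: 3.4
```

>>> {"method": "move_arm", "body": {
  "plan": [0.9, 0.4, 0, 0, 0, 0.5, 0, 0.9, 0.4, 0, 0, 0, 0.5, 0, 0, 0, 0, 0, 0, 0, 0]
}}

```text
time: 7.55
eef_pos: [0.5878, -0.1241, 0.1226]
tcp_rot: [-0.256, 0.967, -0.0, -0.001]
contact_force: [-6.2, -4.3, 2.7]
opening: 0.003
finger_force: 3.6
```

>>> {"method": "move_arm", "body": {
  "plan": [0.6, 0.3, 0, 0, 0, 0, 0, 0.5, 0.3, 0, 0, 0, 0, 0, 0, 0, 0, 0, 0, 0, 0]
}}

```text
time: 7.85
eef_pos: [0.5888, -0.1236, 0.1225]
tcp_rot: [-0.256, 0.967, -0.0, -0.001]
contact_force: [-5.8, -3.9, 2.3]
opening: 0.005
finger_force: 3.9
```

>>> {"method": "move_arm", "body": {
  "plan": [0.6, 0.3, 0, 0, 0, 0, 0, 0, 0, 0, 0, 0, 0, 0]
}}

```text
time: 8.05
eef_pos: [0.5893, -0.1234, 0.1226]
tcp_rot: [-0.256, 0.967, -0.0, -0.001]
contact_force: [-7.3, -4.0, 2.4]
opening: 0.003
finger_force: 4.0
```

>>> {"method": "move_arm", "body": {
  "plan": [0.6, 0.3, 0, 0, 0, 0, 0, 0, 0, 0, 0, 0, 0, 0]
}}

```text
time: 8.25
eef_pos: [0.5898, -0.1231, 0.1225]
tcp_rot: [-0.256, 0.967, -0.0, -0.002]
contact_force: [-7.4, -4.4, 3.0]
opening: 0.001
finger_force: 4.2
```

>>> {"method": "move_arm", "body": {
  "plan": [0.5, 0.3, 0, 0, 0, 0, 0, 0, 0, 0, 0, 0, 0, 0]
}}

```text
time: 8.45
eef_pos: [0.5902, -0.1229, 0.1225]
tcp_rot: [-0.256, 0.967, -0.0, -0.002]
contact_force: [-7.3, -3.2, 3.3]
opening: -0.002
finger_force: 4.3
```

>>> {"method": "move_arm", "body": {
  "plan": [0.5, 0.3, 0, 0, 0, 0, 0, 0, 0, 0, 0, 0, 0, 0]
}}

```text
time: 8.65
eef_pos: [0.5907, -0.1226, 0.1225]
tcp_rot: [-0.256, 0.967, -0.0, -0.002]
contact_force: [-7.5, -5.8, 3.5]
opening: -0.002
finger_force: 4.3
```

>>> {"method": "move_arm", "body": {
  "plan": [0.5, 0.3, 0, 0, 0, 0, 0, 0, 0, 0, 0, 0, 0, 0]
}}

```text
time: 8.85
eef_pos: [0.5908, -0.1225, 0.1225]
tcp_rot: [-0.256, 0.967, -0.001, -0.002]
contact_force: [-8.6, -5.8, 4.3]
opening: -0.003
finger_force: 5.1
```

>>> {"method": "move_arm", "body": {
  "plan": [0.5, 0.3, 0, 0, 0, 0, 0, 0, 0, 0, 0, 0, 0, 0]
}}

```text
time: 9.05
eef_pos: [0.5908, -0.1225, 0.1225]
tcp_rot: [-0.256, 0.967, -0.001, -0.003]
contact_force: [-9.9, -6.1, 4.1]
opening: -0.004
finger_force: 5.9
```

>>> {"method": "move_arm", "body": {
  "plan": [0.5, 0.3, 0, 0, 0, 0, 0, 0, 0, 0, 0, 0, 0, 0]
}}

```text
time: 9.25
eef_pos: [0.5909, -0.1225, 0.1225]
tcp_rot: [-0.256, 0.967, -0.001, -0.004]
contact_force: [-12.3, -5.9, 5.4]
opening: 0.002
finger_force: 6.8
```

```bash
python3 - <<'E'
from h import *
L=look('top');save(L,'t3.png',5,(300,125,410,215))
E
```

```text
(no output)
```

View pics/t3.png

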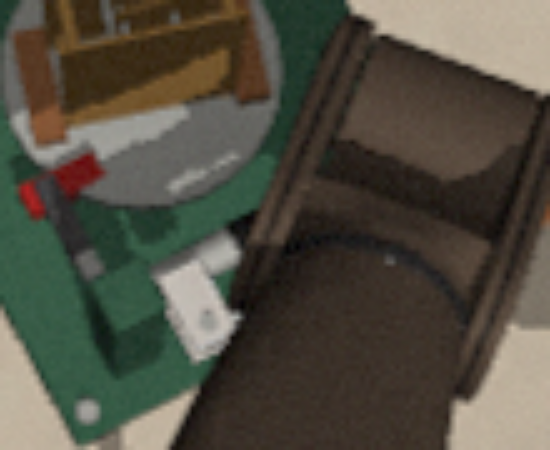

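>>> {"method": "move_arm", "body": {
  "plan": [0, 0, 0, 0, 0, 0, 0, 0, 0, 0, 0, 0, 0, 0, 0, 0, 0, 0, 0, 0, 0, 0, 0, 0, 0, 0, 0, 0, 0, 0, 0, 0, 0, 0, 0, 0, 0, 0, 0, 0, 0, 0, 0, 0, 0, 0, 0, 0, 0, 0, 0, 0, 0, 0, 0, 0, 0, 0, 0, 0, 0, 0, 0, 0, 0, 0, 0, 0, 0, 0, 0, 0, 0, 0, 0, 0, 0, 0, 0, 0, 0, 0, 0, 0]
}}

```text
time: 10.5
eef_pos: [0.5909, -0.1225, 0.1225]
tcp_rot: [-0.256, 0.967, -0.001, -0.004]
contact_force: [-11.3, -5.5, 4.7]
opening: -0.0
finger_force: 6.7
```

>>> {"method": "move_arm", "body": {
  "plan": [-3.2, -1.4, 0, 0, 0, 0, 0, -3.2, -1.2, 0, 0, 0, -2, 0, -3.2, -1, 0, 0, 0, -2, 0, -3.2, -1, 0, 0, 0, -2, 0, -3.2, -0.8, 0, 0, 0, -2, 0, -3.2, -0.6, 0, 0, 0, -2, 0, -3.2, -0.4, 0, 0, 0, -2, 0, -3.2, -0.3, 0, 0, 0, -2, 0, -3.2, -0.2, 0, 0, 0, -2, 0, -3.2, -0.2, 0, 0, 0, -2, 0, -3.2, -0.3, 0, 0, 0, 0, 0, -3.2, -0.6, 0, 0, 0, 0, 0]
}}

```text
time: 11.7
eef_pos: [0.5555, -0.1283, 0.1227]
tcp_rot: [-0.101, 0.995, 0.0, 0.001]
contact_force: [-0.2, -0.2, 0.7]
opening: 0.0
finger_force: 0.0
```

>>> {"method": "move_arm", "body": {
  "plan": [-4, -0.8, 0, 0, 0, 0, 0, -4, -0.8, 0, 0, 0, 0, 0, 0, 0, 0, 0, 0, 0, 0, 0, 0, 0, 0, 0, 0, 0, 0, 0, 0, 0, 0, 0, 0, 0, 0, 0, 0, 0, 0, 0, 0, 0, 0, 0, 0, 0, 0]
}}

```text
time: 12.4
eef_pos: [0.5469, -0.1303, 0.1226]
tcp_rot: [-0.101, 0.995, -0.0, 0.0]
contact_force: [0.7, 0.1, -0.3]
opening: 0.002
finger_force: 0.0
```

```bash
python3 - <<'E'
from h import *
s=ctrl.get_state();print(s['time'],s['eef_pos'],s['contact_force'])
S=look('scene');h=cv2.cvtColor(S[0]['color'],cv2.COLOR_RGB2HSV);m=cv2.inRange(h,(0,150,80),(8,255,255));k=np.zeros_like(m);k[230:262,278:325]=m[230:262,278:325]
n,l,st,ce=cv2.connectedComponentsWithStats(k);print(st[1:],ce[1:])
E
```

```text
12.4 [ 0.54687573 -0.13026832  0.12261832] [ 0.7448952   0.12742093 -0.34936101]
[[288 242   5   8  32]] [[289.65625 245.15625]]
```

>>> {"method": "move_arm", "body": {
  "plan": [4, 0.4, 0, 0, 0, 0, 0, 4, 0.4, 0, 0, 0, 0, 0, 3, 0.2, 0, 0, 0, 0, 0, 2, 0.1, 0, 0, 0, 1.1, 0, 2, 0.2, 0, 0, 0, 1.1, 0, 2, 0.2, 0, 0, 0, 1.1, 0, 2, 0.2, 0, 0, 0, 1.2, 0, 2, 0.3, 0, 0, 0, 1.2, 0, 2, 0.3, 0, 0, 0, 1.2, 0, 2, 0.4, 0, 0, 0, 1.2, 0, 2, 0.4, 0, 0, 0, 1.2, 0, 2, 0.5, 0, 0, 0, 1.2, 0]
}}

```text
time: 13.65
eef_pos: [0.5756, -0.1272, 0.1226]
tcp_rot: [-0.192, 0.981, -0.0, -0.001]
contact_force: [-4.7, -2.9, 2.5]
opening: 0.001
finger_force: 2.9
```

>>> {"method": "move_arm", "body": {
  "plan": [2, 0.5, 0, 0, 0, 1.2, 0, 2, 0.6, 0, 0, 0, 1.2, 0, 2, 0.6, 0, 0, 0, 1.2, 0, 2, 0.6, 0, 0, 0, 1.2, 0, 2, 0.6, 0, 0, 0, 1.2, 0, 1.5, 0.6, 0, 0, 0, 1, 0, 0, 0, 0, 0, 0, 0, 0]
}}

```text
time: 14.35
eef_pos: [0.5868, -0.1241, 0.1226]
tcp_rot: [-0.252, 0.968, -0.001, -0.001]
contact_force: [-4.9, -4.2, 2.0]
opening: 0.001
finger_force: 3.6
```

>>> {"method": "move_arm", "body": {
  "plan": [1, 0.4, 0, 0, 0, 0.5, 0, 1, 0.4, 0, 0, 0, 0, 0, 1, 0.4, 0, 0, 0, 0, 0, 0.8, 0.3, 0, 0, 0, 0, 0, 0.5, 0.3, 0, 0, 0, 0, 0, 0, 0, 0, 0, 0, 0, 0]
}}

```text
time: 14.95
eef_pos: [0.5905, -0.1223, 0.1226]
tcp_rot: [-0.256, 0.967, -0.0, -0.002]
contact_force: [-6.6, -4.8, 3.1]
opening: -0.001
finger_force: 4.3
```

>>> {"method": "move_arm", "body": {
  "plan": [0.5, 0.3, 0, 0, 0, 0, 0, 0.5, 0.2, 0, 0, 0, 0, 0, 0.4, 0.2, 0, 0, 0, 0, 0, 0, 0, 0, 0, 0, 0, 0, 0, 0, 0, 0, 0, 0, 0]
}}

```text
time: 15.45
eef_pos: [0.5907, -0.1222, 0.1226]
tcp_rot: [-0.256, 0.967, -0.0, -0.004]
contact_force: [-10.8, -6.4, 6.6]
opening: -0.0
finger_force: 6.5
```

Stopped at the same place, with the force above the spring's 8 N, so the lever is against its stop. I'll hold, then check that nothing else moved.

>>> {"method": "move_arm", "body": {
  "plan": [0, 0, 0, 0, 0, 0, 0, 0, 0, 0, 0, 0, 0, 0, 0, 0, 0, 0, 0, 0, 0, 0, 0, 0, 0, 0, 0, 0, 0, 0, 0, 0, 0, 0, 0, 0, 0, 0, 0, 0, 0, 0, 0, 0, 0, 0, 0, 0, 0, 0, 0, 0, 0, 0, 0, 0, 0, 0, 0, 0, 0, 0, 0, 0, 0, 0, 0, 0, 0, 0, 0, 0, 0, 0, 0, 0, 0, 0, 0, 0, 0, 0, 0, 0]
}}

```text
time: 16.65
eef_pos: [0.5907, -0.1222, 0.1226]
tcp_rot: [-0.256, 0.967, -0.0, -0.004]
contact_force: [-11.8, -6.2, 6.4]
opening: 0.001
finger_force: 6.4
```

```bash
python3 - <<'E'
from h import *
S=look('scene');save(S,'s4.png',4,(240,160,420,310))
E
```

```text
(no output)
```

View pics/s4.png

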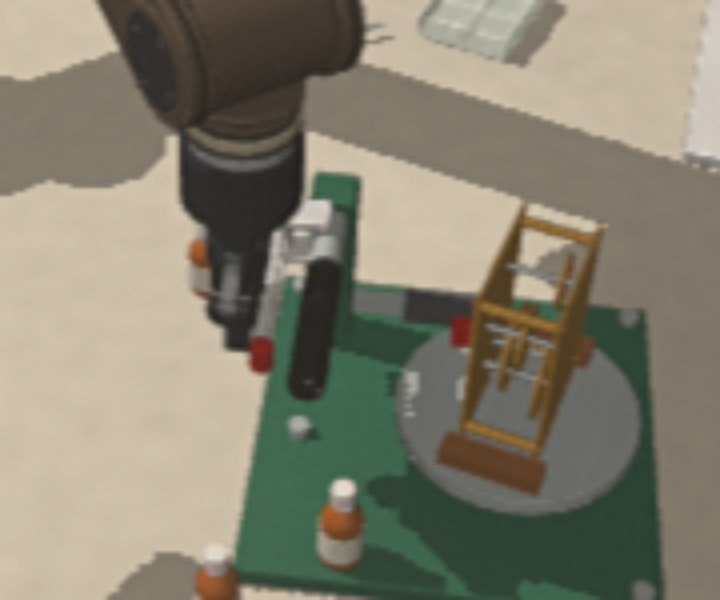

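The picture shows the lever parallel to the bar: knob at (260,354), bar end at (307,385). The gap is open, the fingers are outside it, and the bottles and clock movement are undisturbed.

```bash
python3 -c "
from plant import order
print(order.sign_off())"
```

```text
the job is handed in; nothing more can be done
None
```

I pressed the brake lever in to its stop, held it there for over a second and let it come fully back out. I then pressed it in to its stop again, where it is still held with about 15 N. The job is handed in at about 17 s, and nothing else looked moved in the last picture.

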